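Pin the turntable and open the vinegar jug's safety cap

ROBOT

A 6-joint arm with a two-finger parallel gripper is mounted at the origin on the work surface. World frame = base frame: x ahead of the robot, y to its left, z up, the work surface at z = 0. Lengths are in m, angles in degrees, forces in N, time in s.
With the tool pointing down it reaches from about 0.3 to 0.75 m from the base axis. Payload 8.5 kg.
Tool frame: the origin (TCP) lies midway between the tips of the shut fingers; the grasp point (between the pads) lies 19 mm behind it (env.tcp_to_grasp is the z of the grasp point in the tool frame, in m); z points along the fingers, y is the direction in which the jaws open and shut (so a half turn about z gives the same grasp; the last joint's range is limited). The gripper opens to 88 mm and grips with 3 to 60 N. Pads are 18 mm wide; open, the fingers measure 123 mm over their backs; the gripper's body (75 mm by 187 mm) begins 45 mm behind the grasp point.
Start: joints at [-88.425, 21.807, 74.336, -0, 83.858, -12.336], TCP at [0.132, -0.534, 0.239] pointing down, gripper open.
Joint ranges: [-178.18, 178.18], [-50.72, 133.34], [12.68, 142.11], [-81.47, 261.47], [9.98, 163.14], [-165.26, 165.26]. Speed limits (degrees/s): [136.94, 136.94, 180, 180, 180, 180].

INTERFACE

Orientations are given as a 3x3 rotation matrix whose columns are the frame's x, y, z axes.
In Python, from workcell import env, cams gives the robot as it stands. The module is installed in compiled form; this text tells all that it offers. Calls block until the motion is done:
- env.reach(position, orientation): joint-space move of the TCP to a pose.
- env.move_straight(position, rot=None, rate=0.15, f_stop=None): straight line of the TCP; rot=None keeps the orientation; rate is the mean speed in m/s. With f_stop (N) it stops when the force on the tool has changed by that much, and returns True; else False.
- env.move_j(angles): joint-space move.
- env.ungrasp() and env.close(strength=None): open the fingers fully, or close them until they stop; strength is the grip in N (None keeps the last).
- env.pause(seconds).
- env.ik(position, orientation): joint angles nearest the present ones, or None.
- env.sense(): the state.
- cams.capture(name): name is "side" or "top" or "wrist"; returns the picture (420x560x3 uint8, red, green, blue); there is no depth.
- cams.camera_model(name): a dict with "mtx" (3x3 intrinsics, pixels), "world_to_cam" (4x4, takes a point from world to camera coordinates). Camera axes: x right, y up, looking along -z (the intrinsics and any distortion apply to the point x, -y, -z); pixel columns grow to the right and rows downward; lengths in m; the calibration is good to about 2 mm. A picture is of the moment at which its call begins: read the wrist's pose just before it. camera_model takes no time and is no camera call; for the wrist camera it gives the pose at the moment of the call.
A pose or a line that the arm cannot do raises env.Unreachable and nothing moves.
- env.hand_in(): hands the job in, once; it reports no verdict.
The state is a dict: "time": time; "q": joint angles; "joint_velocities": joint speeds; "tau": joint torques, N m; "ee_pos": TCP position; "tcp_rot": TCP orientation; "wrist_force": force on the tool from outside, world axes, zero at the start; "ft_torque": the same for the moment, N m; "grip_width": finger opening in m.
Only numpy, scipy, OpenCV 4.12 (cv2) and the standard library are available. Lean on these libraries where they do the work, as an engineer would, in place of code of your own. Each camera call takes 0.05 s, during which the arm holds its last target.

TASK

Drop the stop pin fully through the steel eyelet of the turntable into the hole beneath, so that the tray cannot turn, and let go of it. Then press the jug's safety cap down, keep it pressed while you twist it anticlockwise until it comes free, and lift it straight up. Finish still holding the cap upright and still above the jug, clear of the neck by a few centimetres, with the pin still in place and the bowl, colander, mortar and spatula left where they are.

Things in the scene. Friction and masses are not known exactly. Their poses are not given: they have to be found in the camera images.
- pin_grip (a point): Middle of the round teak handle (16 mm across, 70 mm long) of the loose stop pin, which starts upright in its parking block. Point is 71 mm above the shank's tip, 39 mm above the collar's underside, 35 mm below the handle's top. z points up along the pin. Parked, the shank stands 32 mm deep, so lift it 35 mm to come clear.
- pin_tip (a point): Lower end of the pin's steel shank, on its axis. Shank 8 mm across, 32 mm long, last 5 mm tapered; above it a steel collar 20 mm across and 4 mm thick, then the handle. 106 mm long in all, about 60 g.
- park: Fixed teak parking block, 60 x 60 x 40 mm, with an 11 mm hole down its middle in which the pin starts. Origin at the centre of its underside on the counter.
- eyelet (a point): Centre of the top mouth of the 11 mm hole in the steel tab (40 mm wide, 6 mm thick) that sticks out of the tray, 135 mm from its axis, 34 mm above the counter. Right below, 10 to 34 mm under this point, an 11 mm hole runs through the fixed base's boss. Pin home: collar on the tab, tip 32 mm below this point. z up; y points to the tray's axis.
- tray (a joint): Turn of the tray with the jug on it, rad, anticlockwise positive. It starts at 0 with the eyelet exactly over the base's hole. It turns easily (about 0.01 N m), more easily than the pressed cap turns on the jug, so without the pin it goes round along with the cap.
- neck (a point): Point on the jug's axis, where the cap's centre lies while shut, 138 mm above the counter. Round white jug, 80 mm across, 78 mm high to its flat shoulder, held fast in a steel ring in the middle of the tray (200 mm across, top 34 mm above the counter). Neck flange 39 mm across; the neck's top with its spring pad is up to 19 mm above this point. z up along the axis.
- cap_center (a point): Centre of the loose cap: grey, round, ribbed, 50 mm across, 40 mm high, 40 g, open below; 20 mm below its top, z up. Shut at the start, its edge 6 mm above the shoulder. Press down 3.5 to 6 mm (6 = edge on the shoulder, stop), keep it down, turn 65 degrees anticlockwise seen from above (52 to 80 works; clockwise is blocked), then it lifts off; clear of neck and pad 40 mm up.
- stand: Fixed round teak base of the turntable, 190 mm across, with the boss that carries the lower pin hole. Origin at the centre of its underside on the counter, on the tray's axis; the eyelet lies along its -y axis.
- mortar: Bystander: grey granite mortar, 150 mm across, 90 mm high. Origin at the centre of its underside.
- bowl: Bystander: white enamel bowl, 120 mm across, 55 mm high. Origin at the centre of its underside.
- colander: Bystander: green plastic colander, 190 mm across, 80 mm high. Origin at the centre of its underside.
- spatula: Bystander: wooden spatula 280 mm long, lying on the counter along its own x axis. Origin under its middle.
- pin: The stop pin; origin at the shank's tip.
- cap: The cap; origin at the centre of its lower edge. A spring pad in the neck pushes it up with about 7 N when shut and 13 N when pressed fully down.
Mind the look-alikes: they are no part of the job. There is more than one size of the cap; the job needs the larger. What is shaped like the pin but blue is not meant.

How it is judged (in metres and radians):
On the way, in this order (a step that is already met when the one before it is completed fails the run):
1. the stop pin is home through the eyelet and the base's hole, and let go (z of pin_tip in the frame of eyelet below -0.027 m and horizontal distance between pin_tip and eyelet below 0.006 m and angle between pin_grip's own z axis and vertical below 0.2 rad and contact force between the fingers and pin below 0.1 N), for 0.2 s.
2. the cap is twisted at least 45 degrees while still down on the neck, with the pin home (angle between the x axis of cap_center and the x axis of neck, either way round above 0.785 rad and z of cap_center in the frame of neck below 0.003 m and horizontal distance between cap_center and neck below 0.006 m and z of pin_tip in the frame of eyelet below -0.022 m), for 0.05 s.
At the end, for the whole second after the job is handed in: fingers hold the cap still, within 17 deg of upright, 43-200 mm above its shut position, within 40 mm of the jug axis, touching no jug or stand; pin tip 25 mm or more below the eyelet mouth and within 6 mm of its axis, pin within 11 deg of upright; tray turned under 0.1 rad (z of cap_center in the frame of neck between 0.043 and 0.2 m and horizontal distance between cap_center and neck below 0.04 m and angle between cap_center's own z axis and vertical below 0.3 rad and contact force between the fingers and cap above 1 N and contact force between cap and stand below 0.1 N and linear speed of cap below 0.03 m/s and z of pin_tip in the frame of eyelet below -0.025 m and horizontal distance between pin_tip and eyelet below 0.006 m and angle between pin_grip's own z axis and vertical below 0.2 rad and value of joint tray between -0.1 and 0.1 rad); the arm keeps its last pose, push and grip.
It fails at once if a bystander (mortar, bowl, colander or spatula) is moved more than 30 mm (distance of any of mortar, bowl, colander, spatula from where it was at the start of the episode above 0.03 m).
It also fails if it takes over 61 s, if anything falls off the work surface, if the arm or the gripper's body presses on something with over 40 N, if the wrist force passes 120 N, or if a joint passes its speed limit or range.

## Working session

There is one attempt and no reset: what is moved stays moved. The work goes in short steps, each a Python script; the robot and the scene stay as the last script left them, time stands still between calls to the robot, and variables do not carry over. Pictures are saved under pics/ and viewed, and the job is handed in when it is done.

```bash
mkdir -p pics; python3 - <<'E'
from workcell import env, cams
import cv2, numpy as np
for n in ["side","top","wrist"]:
    m=cams.camera_model(n); im=cams.capture(n)
    cv2.imwrite(f"pics/{n}0.png",cv2.cvtColor(im,cv2.COLOR_RGB2BGR))
    print(n,m)
s=env.sense(); print(s, env.tcp_to_grasp)
E
```

```text
side {'mtx': array([[478.59698571,   0.        , 277.12755146],
       [  0.        , 478.59698571, 213.18742294],
       [  0.        ,   0.        ,   1.        ]]), 'world_to_cam': array([[-0.99792149, -0.06297293, -0.01367887,  0.60313036],
       [ 0.03864861, -0.75471682,  0.6549113 , -0.05892037],
       [-0.05156536,  0.65302139,  0.75558195, -1.23160463],
       [ 0.        ,  0.        ,  0.        ,  1.        ]])}
top {'mtx': array([[516.66321741,   0.        , 278.37436811],
       [  0.        , 516.66321741, 231.76392983],
       [  0.        ,   0.        ,   1.        ]]), 'world_to_cam': array([[-0.02603481, -0.99964773, -0.00515751,  0.06641125],
       [ 0.99279944, -0.02645922,  0.11682969, -0.5900157 ],
       [-0.116925  , -0.00207873,  0.99313857, -1.41830146],
       [ 0.        ,  0.        ,  0.        ,  1.        ]])}
wrist {'mtx': array([[290.86738938,   0.        , 280.45205782],
       [  0.        , 290.86738938, 210.67163694],
       [  0.        ,   0.        ,   1.        ]]), 'world_to_cam': array([[ 2.39744873e-01, -9.70835853e-01, -3.76942154e-0
[... 380 characters left out ...]

        8.38577538e+01, -1.23346324e+01]), 'joint_velocities': array([ 0.03266732, -0.16306133, -0.16588708,  0.0450057 , -0.00314153,
       -0.00328147]), 'tau': array([ 7.41023432e-04, -4.38082016e+01, -2.24613690e+01,  7.13084405e-02,
        3.43774399e-02, -8.75799810e-05]), 'ee_pos': array([ 0.13221523, -0.53366904,  0.23830555]), 'tcp_rot': array([[ 9.70673433e-01,  2.40401921e-01, -5.73116476e-05],
       [ 2.40401849e-01, -9.70672889e-01,  1.04549569e-03],
       [ 1.95708310e-04, -1.02861271e-03, -9.99999452e-01]]), 'wrist_force': array([ 0.00092375, -0.19792139,  0.27315744]), 'ft_torque': array([-0.00462096, -0.00573995,  0.02456098]), 'grip_width': 0.08817926304422515} -0.0187
```

View pics/side0.png

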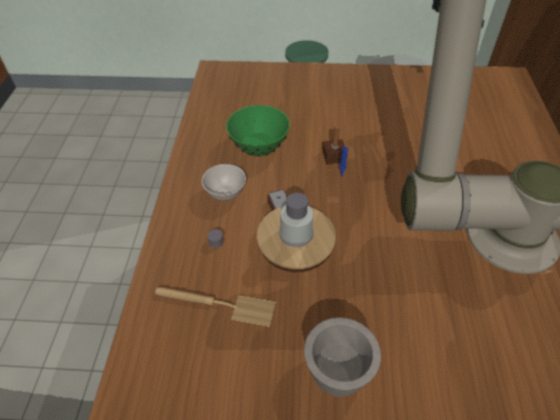

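View pics/top0.png

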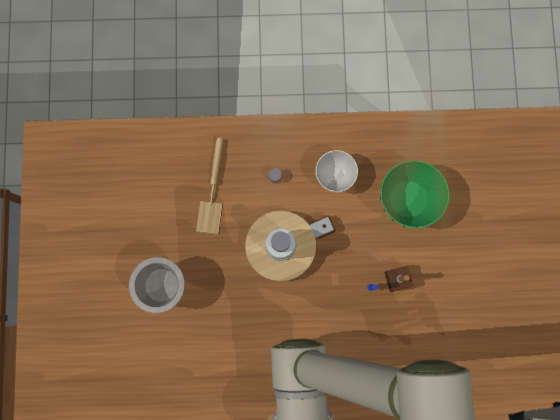

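View pics/wrist0.png

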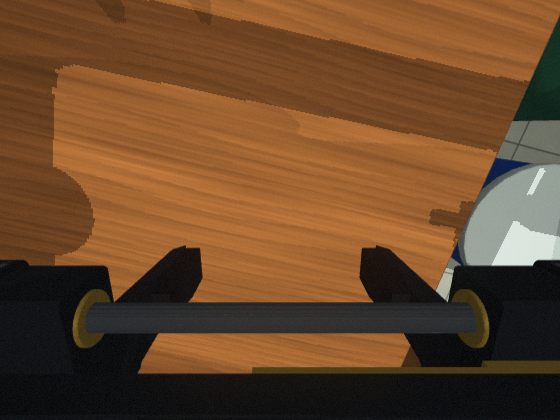

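Both fixed views show the whole scene. In the side view, the brown-handled pin in its block is at (335,145), the blue look-alike pin at (344,160), the jug's cap at (297,205) and the small loose cap at (215,237). In the top view they are at (400,279), (373,287), (280,241) and (275,175), and the eyelet tab is at (322,228). Next I'll take close crops.

```bash
python3 - <<'E'
import cv2, numpy as np
t=cv2.imread("pics/top0.png"); s=cv2.imread("pics/side0.png")
a=cv2.resize(t[205:305,240:440],None,fx=4,fy=4,interpolation=cv2.INTER_CUBIC)
b=cv2.resize(s[120:270,200:370],None,fx=4,fy=4,interpolation=cv2.INTER_CUBIC)
cv2.imwrite("pics/topcrop.png",a);cv2.imwrite("pics/sidecrop.png",b)
E
```

```text
(no output)
```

View pics/topcrop.png

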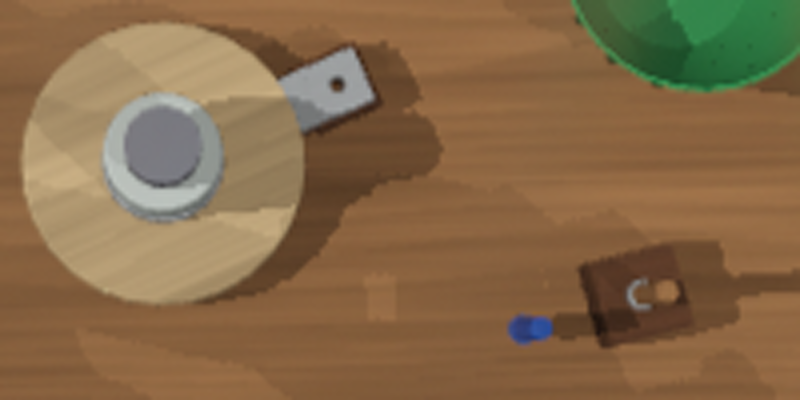

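View pics/sidecrop.png

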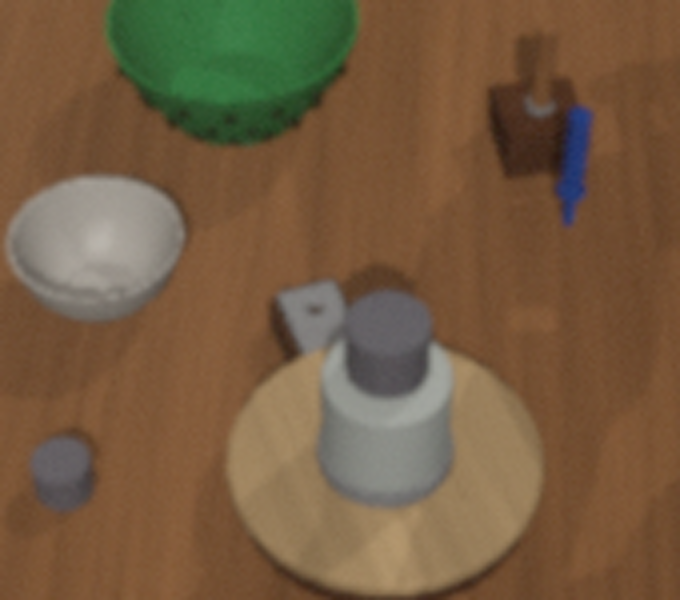

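```bash
cat > h.py <<'E'
import numpy as np, cv2
from workcell import env, cams
def ray(m,u,v):
    K=m["mtx"];T=np.array(m["world_to_cam"]);R=T[:3,:3];t=T[:3,3]
    d=np.array([(u-K[0,2])/K[0,0],-(v-K[1,2])/K[1,1],-1.0])
    return -R.T@t, R.T@d
def onz(m,u,v,z):
    c,d=ray(m,u,v); return c+d*(z-c[2])/d[2]
def proj(m,p):
    T=np.array(m["world_to_cam"]);q=T[:3,:3]@np.asarray(p,float)+T[:3,3]
    K=m["mtx"];return np.array([K[0,0]*q[0]/-q[2]+K[0,2],K[1,1]*(-q[1])/-q[2]+K[1,2]])
def Rdown(yaw): # yaw(deg) of tool y (jaw) axis in world; z down
    a=np.radians(yaw); y=np.array([np.cos(a),np.sin(a),0]); z=np.array([0,0,-1.]); x=np.cross(y,z)
    return np.column_stack([x,y,z])
def save(n,im): cv2.imwrite(n,cv2.cvtColor(im,cv2.COLOR_RGB2BGR))
def tri(obs):
    A=np.zeros((3,3));b=np.zeros(3)
    for m,u,v in obs:
        c,d=ray(m,u,v);d/=np.linalg.norm(d);P=np.eye(3)-np.outer(d,d);A+=P;b+=P@c
    return np.linalg.solve(A,b)
E
python3 - <<'E'
from h import *
t=cams.camera_model("top");s=cams.camera_model("side")
print("pin top",onz(t,406.5,277.8,.114))
print("collar(top)",onz(t,240+637/4,205+294/4,.044))
print("pin top side",onz(s,200+537/4,120+38/4,.114), "tri",tri([(t,406.5,277.8),(s,200+537/4,120+38/4)]))
print("eyelet",onz(t,324.5,226.25,.034),onz(s,200+315/4,120+310/4,.034))
print("captop",onz(t,280.75,241.5,.158),onz(s,200+390/4,120+323/4,.158))
im=cv2.imread("pics/top0.png"); 
print("tray disk",onz(t,240+163/4,205+163/4,.034))
print("cap r", np.linalg.norm(onz(t,240+124/4,240,.158)-onz(t,240+201/4,240,.158)))
print("blue",onz(t,240+517/4,205+330/4,.0),onz(t,240+540/4,205+329/4,.106))
print("block corners",[onz(t,240+u/4,205+v/4,.04)[:2].round(3) for u,v in [(581,267),(672,245),(690,325),(605,348)]])
print("smallcap dia",np.linalg.norm(onz(t,268,175,.03)-onz(t,281,175,.03)))
E
```

```text
pin top [ 0.45153214 -0.28262214  0.114     ]
collar(top) [ 0.45166463 -0.27948705  0.044     ]
pin top side [ 0.45898906 -0.26689828  0.114     ] tri [ 0.45466074 -0.28703412  0.09726845]
eyelet [ 0.60381802 -0.07940638  0.034     ] [ 0.60418927 -0.07343519  0.034     ]
captop [0.55173692 0.04515096 0.158     ] [0.55183289 0.04912269 0.158     ]
tray disk [0.5519855  0.04521767 0.034     ]
cap r 0.04942064938323354
blue [ 0.42936225 -0.20305894  0.        ] [ 0.42906969 -0.20024222  0.106     ]
block corners [array([ 0.471, -0.243]), array([ 0.485, -0.306]), array([ 0.429, -0.316]), array([ 0.415, -0.256])]
smallcap dia 0.037165293362507235
```

```bash
python3 - <<'E'
from h import *
t=cams.camera_model("top")
m=cams.camera_model("wrist");s=env.sense()
T=np.array(m["world_to_cam"]);c=-T[:3,:3].T@T[:3,3];R=np.array(s["tcp_rot"])
print("cam in tool",R.T@(c-s["ee_pos"])); print("look dir in tool",R.T@(-T[2,:3]))
print("bowl",onz(t,337,172,.055),"col",onz(t,415,195,.08))
for yaw in (0,180,22.7,202.7,-67,113):
  for p in ([.451,-.281,.22],[.604,-.078,.25],[.552,.046,.25]):
    q=env.ik(p,Rdown(yaw)); print(yaw,p,None if q is None else np.round(q))
E
```

```text
cam in tool [ 0.07280556  0.00120198 -0.14607842]
look dir in tool [-2.85099521e-01  6.23356175e-04  9.58497718e-01]
bowl [ 0.75379644 -0.11824834  0.055     ] col [ 0.67776707 -0.32658215  0.08      ]
0 [0.451, -0.281, 0.22] [-45.  21.  79.  -0.  80. -45.]
0 [0.604, -0.078, 0.25] [-18.  27.  63.  -0.  89. -18.]
0 [0.552, 0.046, 0.25] [-7. 22. 73. -0. 86. -7.]
180 [0.451, -0.281, 0.22] [-45.  21.  79.  -0.  80. 135.]
180 [0.604, -0.078, 0.25] [-18.  27.  63.  -0.  89. 162.]
180 [0.552, 0.046, 0.25] None
22.7 [0.451, -0.281, 0.22] [-45.  21.  79.  -0.  80. -67.]
22.7 [0.604, -0.078, 0.25] [-18.  27.  63.  -0.  89. -41.]
22.7 [0.552, 0.046, 0.25] [ -7.  22.  73.  -0.  86. -30.]
202.7 [0.451, -0.281, 0.22] [-45.  21.  79.  -0.  80. 113.]
202.7 [0.604, -0.078, 0.25] [-18.  27.  63.  -0.  89. 139.]
202.7 [0.552, 0.046, 0.25] [ -7.  22.  73.  -0.  86. 150.]
-67 [0.451, -0.281, 0.22] [-45.  21.  79.  -0.  80.  22.]
-67 [0.604, -0.078, 0.25] [-18.  27.  63.  -0.  89.  49.]
-67 [0.552, 0.046, 0.25] [-7. 22. 73. -0. 86. 60.]
113 [0.451, -0.281, 0.22] [ -45.   21.   79.   -0.   80. -158.]
113 [0.604, -0.078, 0.25] [ -18.   27.   63.   -0.   89. -131.]
113 [0.552, 0.046, 0.25] [  -7.   22.   73.   -0.   86. -120.]
```

```bash
python3 - <<'E'
from h import *
def look(p,yaw,n):
    env.reach(np.array(p),Rdown(yaw)); m=cams.camera_model("wrist"); im=cams.capture("wrist"); save(n,im)
    np.save(n.replace(".png",".npy"),m,allow_pickle=True); s=env.sense(); print(n,s["time"],s["ee_pos"]); return m
m=look([.451,-.281,.22],0,"pics/wpin0.png"); print(proj(m,[.451,-.281,.114]),proj(m,[.451,-.281,.044]))
m=look([.604,-.078,.22],-67.3,"pics/wey0.png"); print(proj(m,[.604,-.078,.034]))
E
```

```text
pics/wpin0.png 1.7083 [ 0.45056272 -0.28192455  0.21999573]
[281.34139948 206.55646574] [281.2152223  189.73446377]
pics/wey0.png 3.2083 [ 0.6038109  -0.07876322  0.22001336]
[278.83010798 188.7563084 ]
```

View pics/wpin0.png

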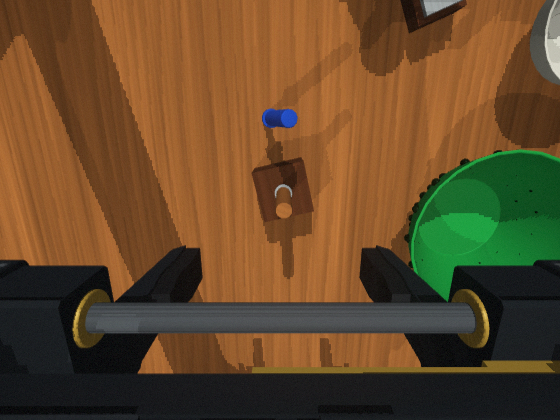

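View pics/wey0.png

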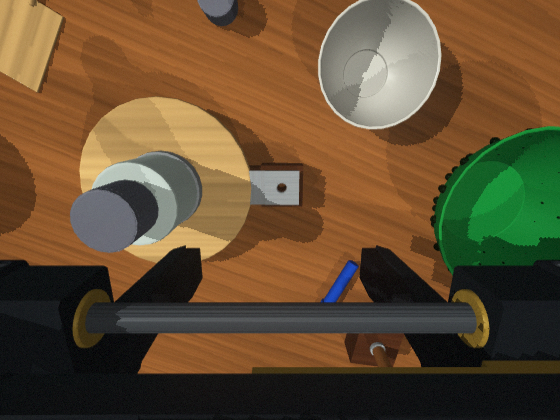

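The close crop confirms the choice. The brown handle with a grey collar stands in the dark block, with its top at (284,210) and collar at (284,193). The blue look-alike at (280,118) stands apart. The eyelet hole is at about (282,188) in the second view. Next I'll measure sub-pixel positions.

```bash
python3 - <<'E'
from h import *
m0=np.load("pics/wpin0.npy",allow_pickle=True).item();m1=np.load("pics/wey0.npy",allow_pickle=True).item()
a=cv2.imread("pics/wpin0.png");b=cv2.imread("pics/wey0.png")
g=cv2.cvtColor(b,cv2.COLOR_BGR2GRAY)
roi=g[178:199,271:293]; print(roi.min(),np.median(roi))
w=(np.clip(120-roi.astype(float),0,None)); ys,xs=np.mgrid[178:199,271:293]
mask=cv2.morphologyEx((roi<110).astype(np.uint8),cv2.MORPH_OPEN,np.ones((2,2)))
n,l,st,ce=cv2.connectedComponentsWithStats(mask);print(st[1:],ce[1:]+[271,178])
for c in ce[1:]: print("eyelet",onz(m1,c[0]+271,c[1]+178,.034))
hsv=cv2.cvtColor(a,cv2.COLOR_BGR2HSV)
A=cv2.resize(a[170:235,245:325],None,fx=7,fy=7,interpolation=cv2.INTER_NEAREST)
B=cv2.resize(b[165:210,245:305],None,fx=7,fy=7,interpolation=cv2.INTER_NEAREST)
h=max(A.shape[0],B.shape[0]);C=np.zeros((h,560,3),np.uint8);C[:A.shape[0]]=A;cv2.imwrite("pics/zA.png",C);cv2.imwrite("pics/zB.png",B)
E
```

```text
24 159.0
[[ 7  6 10 10 75]] [[282.21333333 188.46666667]]
eyelet [ 0.60583441 -0.08150466  0.034     ]
```

View pics/zA.png

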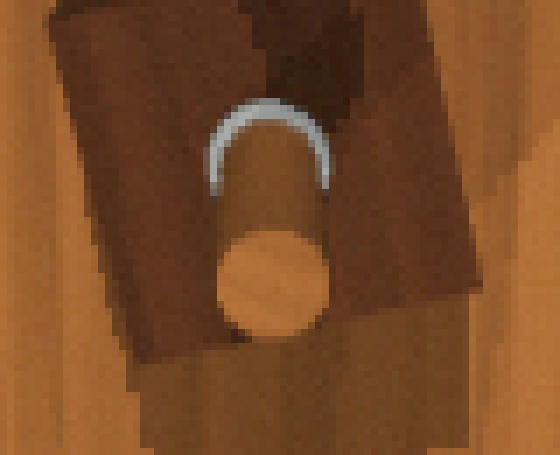

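View pics/zB.png

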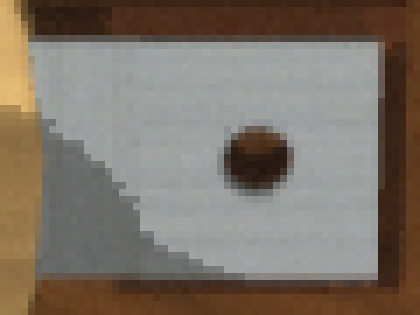

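```bash
python3 - <<'E'
from h import *
m0=np.load("pics/wpin0.npy",allow_pickle=True).item()
print("top",onz(m0,283.5,210.2,.114),"collar",onz(m0,282.6,192,.044))
def look(p,yaw,n):
    env.reach(np.array(p),Rdown(yaw)); m=cams.camera_model("wrist"); im=cams.capture("wrist"); save(n,im)
    np.save(n.replace(".png",".npy"),m,allow_pickle=True); s=env.sense(); print(n,s["time"],s["ee_pos"]); return m
m=look([.605,-.080,.22],112.7,"pics/wey1.png");b=cv2.imread("pics/wey1.png")
u,v=np.round(proj(m,[.605,-.08,.034])).astype(int);g=cv2.cvtColor(b,cv2.COLOR_BGR2GRAY)
roi=g[v-16:v+17,u-16:u+17];print(u,v)
n,l,st,ce=cv2.connectedComponentsWithStats((roi<110).astype(np.uint8))
for S,c in zip(st[1:],ce[1:]): print(S,c+[u-16,v-16],onz(m,c[0]+u-16,c[1]+v-16,.034))
m=look([.451,-.281,.22],180,"pics/wpin1.png");a=cv2.imread("pics/wpin1.png")
u,v=np.round(proj(m,[.451,-.281,.08])).astype(int);print(u,v)
cv2.imwrite("pics/zC.png",cv2.resize(a[v-32:v+33,u-40:u+40],None,fx=7,fy=7,interpolation=cv2.INTER_NEAREST))
cv2.imwrite("pics/zD.png",b)
E
```

```text
top [ 0.45294524 -0.28442581  0.114     ] collar [ 0.45256519 -0.28362716  0.044     ]
pics/wey1.png 5.9083 [ 0.60500348 -0.08000461  0.22001332]
282 191
[18  0 15  2 18] [291.61111111 175.16666667] [ 0.58354014 -0.0765897   0.034     ]
[31  5  2  2  2] [297.5 180.5] [ 0.58661693 -0.06786474  0.034     ]
[11 12  9 10 71] [281.11267606 191.45070423] [ 0.60583895 -0.08034558  0.034     ]
pics/wpin1.png 9.8083 [ 0.4510458  -0.28093924  0.22000372]
280 201
```

View pics/zC.png

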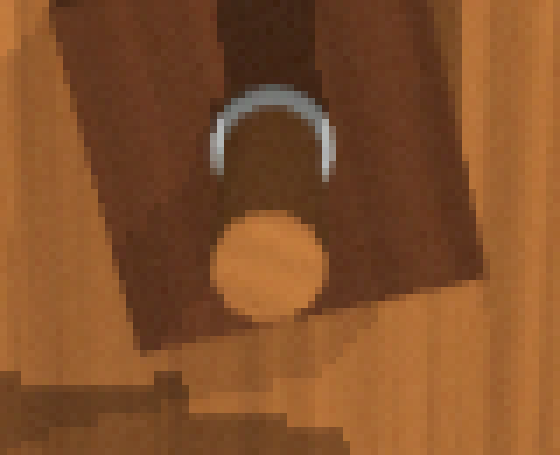

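View pics/zD.png

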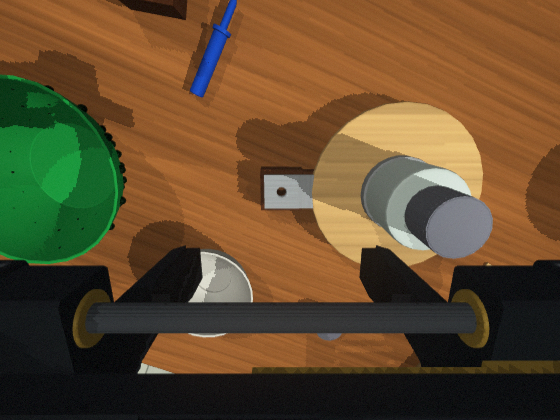

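```bash
python3 - <<'E'
from h import *
m=np.load("pics/wpin1.npy",allow_pickle=True).item()
m0=np.load("pics/wpin0.npy",allow_pickle=True).item()
t1=onz(m,278.1,206.5,.114);c1=onz(m,278.4,189,.044)
t0=onz(m0,283.5,210.2,.114);c0=onz(m0,282.6,192,.044)
print(t1,c1); T=(t0+t1)/2;C=(c0+c1)/2;print(T,C)
P=C+(T-C)*(.083-.044)/.07;print("grasp",P)
R=Rdown(180)
env.move_straight(np.array([P[0],P[1],.064]),rot=R,rate=.12)
s=env.sense();print(s["time"],s["ee_pos"],s["wrist_force"])
env.close(20);s=env.sense();print(s["time"],s["grip_width"],s["ee_pos"],s["wrist_force"])
env.move_straight(np.array([P[0],P[1],.064+.06]),rate=.1)
s=env.sense();print(s["time"],s["grip_width"],s["wrist_force"])
m=cams.camera_model("wrist");im=cams.capture("wrist");save("pics/hold0.png",im);np.save("pics/hold0.npy",m,allow_pickle=True)
s=env.sense();R=s["tcp_rot"];print(proj(m,s["ee_pos"]+R@[0,0,.056]),proj(m,s["ee_pos"]+R@[0,0,.024]))
E
```

```text
[ 0.45284142 -0.28502546  0.114     ] [ 0.45298395 -0.28598019  0.044     ]
[ 0.45289333 -0.28472563  0.114     ] [ 0.45277457 -0.28480367  0.044     ]
grasp [ 0.45284074 -0.28476019  0.083     ]
11.2583 [ 0.45306363 -0.28495193  0.06457632] [-0.35954461 -0.35572612 -0.41626418]
12.35 0.015460603298751615 [ 0.45280658 -0.28472511  0.0639474 ] [-0.22246781  0.39812237 -0.35608763]
13.1 0.015400770487167656 [-0.36649994 -0.06438299 -0.91005415]
[280.13610108 230.02624428] [280.11213959 247.51615546]
```

View pics/hold0.png

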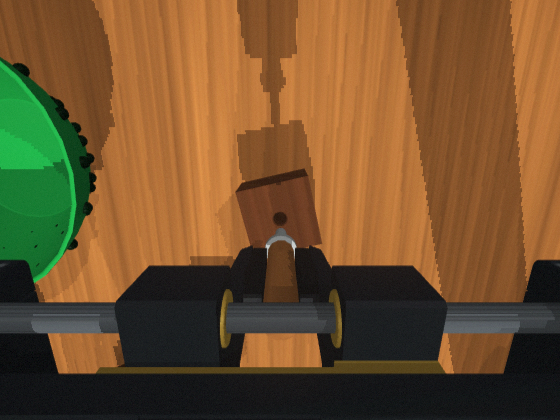

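The pin is held upright by its handle. Its tip is at about (280,229), against an expected (280.1,230.0). I'll carry it to just above the eyelet and look again.

```bash
python3 - <<'E'
from h import *
E=np.array([.6058,-.0809]);R=Rdown(202.7)
env.reach(np.array([*E,.15]),R)
env.move_straight(np.array([*E,.103]),rate=.1); env.pause(.3)
s=env.sense();m=cams.camera_model("wrist");im=cams.capture("wrist");save("pics/ey_hold.png",im);np.save("pics/ey_hold.npy",m,allow_pickle=True)
print(s["time"],s["ee_pos"],s["grip_width"])
R=s["tcp_rot"];tip=s["ee_pos"]+R@[0,0,.056];print("tip",tip,proj(m,tip),"eyelet px",proj(m,[*E,.034]))
v=np.array(proj(m,[*E,.034])).astype(int);cv2.imwrite("pics/zE.png",cv2.cvtColor(cv2.resize(im[v[1]-40:v[1]+41,v[0]-50:v[0]+50],None,fx=7,fy=7,interpolation=cv2.INTER_NEAREST),cv2.COLOR_RGB2BGR));print(v)
save("pics/sideE.png",cams.capture("side"))
E
```

```text
15.0667 [ 0.60595433 -0.08091192  0.10348681] 0.01523142627436676
tip [ 0.60599973 -0.08092459  0.04748683] [279.30851672 229.73890226] eyelet px [279.58670592 223.90474911]
[279 223]
```

View pics/zE.png

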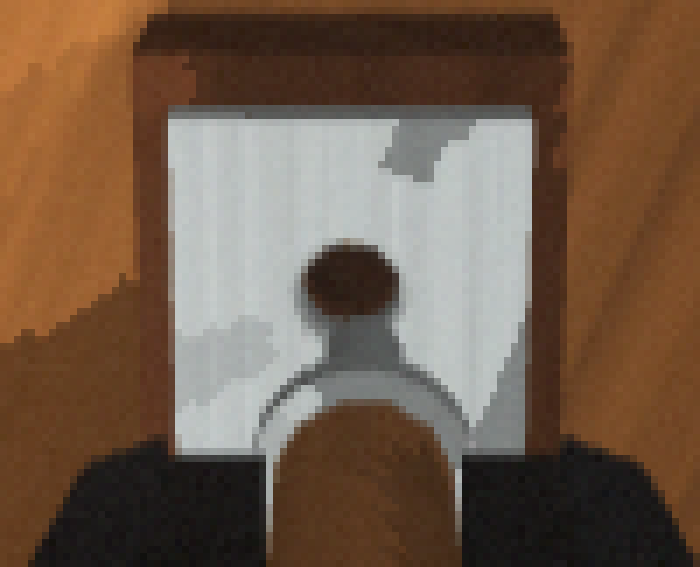

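View pics/sideE.png

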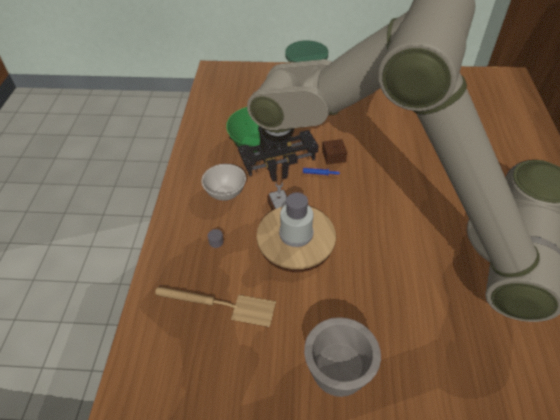

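Hole is at (278.6,223.8), but the shank near the tip is at about x=280.6, so the pin sits roughly 1.5 mm too far along +tool y. I'll correct this, lower the tip to just above the tab, and compare the two directly.

```bash
python3 - <<'E'
from h import *
E=np.array([.6058,-.0809]);R=Rdown(202.7);E=E-1.5e-3*R[:2,1]
env.move_straight(np.array([*E,.0945]),rot=R,rate=.08); env.pause(.3)
s=env.sense();m=cams.camera_model("wrist");im=cams.capture("wrist");save("pics/ey_hold2.png",im)
print(s["time"],s["ee_pos"],s["wrist_force"],E)
tip=s["ee_pos"]+s["tcp_rot"]@[0,0,.056];print("tip",tip,proj(m,tip),"eyelet px",proj(m,[.6058,-.0809,.034]))
c=im[195:265,240:320]; c=np.clip(c.astype(float)*1.5,0,255).astype(np.uint8)
cv2.imwrite("pics/zF.png",cv2.cvtColor(cv2.resize(c,None,fx=8,fy=8,interpolation=cv2.INTER_CUBIC),cv2.COLOR_RGB2BGR))
E
```

```text
15.725 [ 0.60723522 -0.08035417  0.0946257 ] [-0.09456919  0.57276625 -0.23009635] [ 0.60718381 -0.08032114]
tip [ 0.60724748 -0.08035879  0.03862571] [279.33509678 229.698036  ] eyelet px [281.39945368 227.64737072]
```

View pics/zF.png

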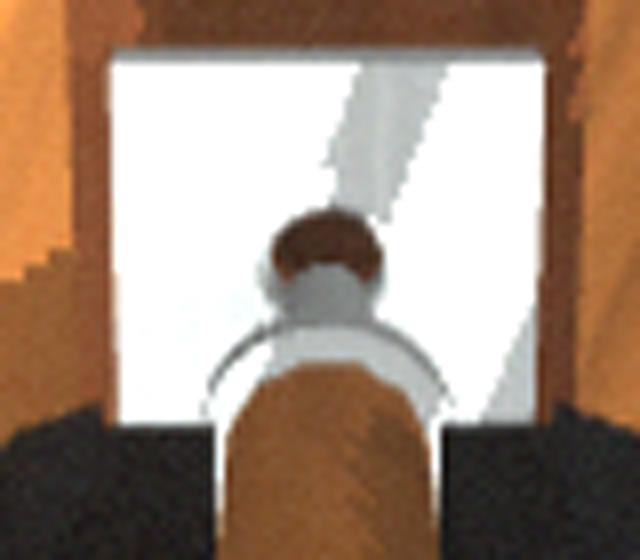

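Shank centre x≈326 now lines up with the hole centre x≈328 in the crop. The fore-aft error is about 0.5 mm, so I'll nudge that and insert with a force stop.

```bash
python3 - <<'E'
from h import *
R=Rdown(202.7);E=np.array([.60718,-.08032])+.5e-3*R[:2,0]
r=env.move_straight(np.array([*E,.0575]),rot=R,rate=.04,f_stop=6)
s=env.sense();print(r,s["time"],s["ee_pos"],s["wrist_force"],s["ft_torque"],s["grip_width"])
save("pics/ins.png",cams.capture("wrist"))
E
```

```text
True 16.6583 [ 0.60733142 -0.08063233  0.05788302] [0.23008023 1.04341573 4.48486863] [ 0.21075154  0.00882933 -0.04769361] 0.014967251178371343
```

View pics/ins.png

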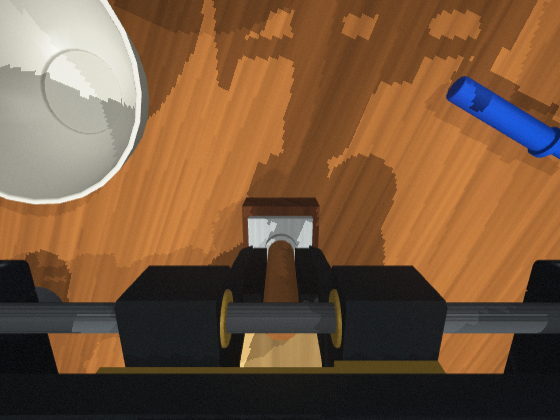

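It stopped at TCP z = 0.0579, against an expected 0.058 with the collar on the tab, so the pin is home. I'll release it, back off, check it, and look at the cap from two opposed yaws.

```bash
python3 - <<'E'
from h import *
R=Rdown(202.7)
env.ungrasp(); env.pause(.4)
p=np.array(env.sense()["ee_pos"]);env.move_straight(np.array([p[0],p[1],.24]),rate=.15)
save("pics/pinhome.png",cams.capture("wrist"));np.save("pics/pinhome.npy",cams.camera_model("wrist"),allow_pickle=True)
def look(p,yaw,n):
    env.reach(np.array(p),Rdown(yaw)); m=cams.camera_model("wrist"); im=cams.capture("wrist"); save(n,im)
    np.save(n.replace(".png",".npy"),m,allow_pickle=True); s=env.sense(); print(n,s["time"],s["ee_pos"]); print(proj(m,[.5525,.045,.158])); return m
look([.5525,.045,.26],202.7,"pics/cap0.png")
look([.5525,.045,.26],22.7,"pics/cap1.png")
a=cv2.imread("pics/cap0.png");b=cv2.imread("pics/cap1.png");c=cv2.imread("pics/pinhome.png")
cv2.imwrite("pics/caps.png",np.hstack([cv2.resize(x[100:300,140:420],None,fx=1.4,fy=1.4) for x in (a,b)]));
E
```

```text
pics/cap0.png 20.325 [0.55281163 0.04438517 0.25960689]
[279.51096135 211.83658996]
pics/cap1.png 23.025 [0.55251675 0.04495216 0.25997455]
[281.57192679 208.92009778]
```

View pics/caps.png

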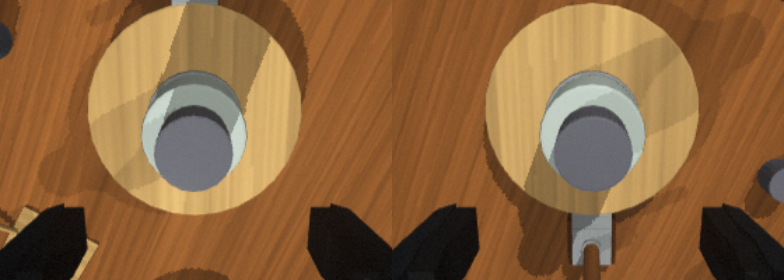

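View pics/pinhome.png

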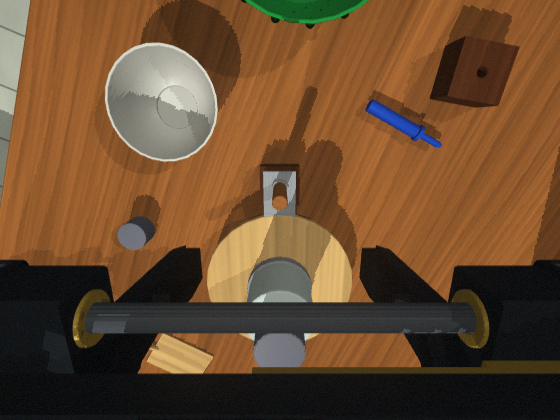

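The pin stands upright in the eyelet with its handle top at about (281,202). The cap's top disc is at about (279,213) in cap0 and (281,207) in cap1. I'll measure both.

```bash
python3 - <<'E'
from h import *
m=np.load("pics/pinhome.npy",allow_pickle=True).item()
print("pin top pred",proj(m,[.6073,-.0806,.108]),"if 20mm high",proj(m,[.6073,-.0806,.128]))
im=cv2.imread("pics/pinhome.png");h=cv2.cvtColor(im,cv2.COLOR_BGR2HSV)
print(h[198:208:3,281])
for n in("cap0","cap1"):
    m=np.load(f"pics/{n}.npy",allow_pickle=True).item();im=cv2.imread(f"pics/{n}.png")
    med=im[205:222,272:290].reshape(-1,3).mean(0)
    k=(np.abs(im.astype(float)-med).max(2)<22).astype(np.uint8);k=cv2.morphologyEx(k,cv2.MORPH_OPEN,np.ones((5,5)))
    _,l,st,ce=cv2.connectedComponentsWithStats(k);i=l[212,280]
    cs,_=cv2.findContours((l==i).astype(np.uint8),0,1);e=cv2.fitEllipse(max(cs,key=len))
    print(n,med,st[i],ce[i],e,onz(m,*e[0],.158))
    # wide px scale check
    print("dia mm",(st[i][2])*np.linalg.norm(onz(m,280,210,.158)-onz(m,281,210,.158))*1000)
E
```

```text
pin top pred [278.39311726 202.57651943] if 20mm high [278.34020756 208.21899725]
[[ 13 172 169]
 [ 14 173 165]
 [ 14 168 168]
 [ 14 177 163]]
cap0 [121.60130719 114.23856209 114.37908497] [ 250  183   56   53 2338] [277.69204448 209.25491873] ((277.6952819824219, 209.2491912841797), (52.41632843017578, 54.97886657714844), 94.81689453125) [0.5549104  0.04340862 0.158     ]
dia mm 49.749127478292955
cap1 [112.89869281 105.88888889 104.97712418] [ 256  183   55   54 2389] [283.13394726 209.4039347 ] ((283.11077880859375, 209.39910888671875), (53.235782623291016, 55.314937591552734), 76.46672058105469) [0.55393267 0.04511771 0.158     ]
dia mm 48.89441655815952
```

Cap centre is (0.5544, 0.0443), diameter about 49 mm, so it's the large one. It lies 0.1356 m from the eyelet, against 0.135 given. The pin top's height agrees with home. I'll grip the cap and press.

```bash
python3 - <<'E'
from h import *
C=[.5544,.0443];R=Rdown(22.7)
def st(l):
    s=env.sense();print(l,round(s["time"],2),np.round(s["ee_pos"],4),np.round(s["wrist_force"],2),np.round(s["ft_torque"],3),round(s["grip_width"],4))
    return s
env.move_straight(np.array([*C,.17]),rot=R,rate=.15)
r=env.move_straight(np.array([*C,.126]),rot=R,rate=.08,f_stop=8);st(r)
env.close(50);env.pause(.2);s=st("closed")
z=.126
for dz in (.003,.0055):
    env.move_straight(np.array([*C,z-dz]),rot=R,rate=.03);env.pause(.2);st("press %.4f"%dz)
save("pics/press.png",cams.capture("wrist"))
E
```

```text
False 24.48 [0.5547 0.0442 0.1264] [-0.06 -0.07 -0.01] [-0.044 -0.068  0.005] 0.0881
closed 25.35 [0.5547 0.0444 0.1261] [ 3.99  1.98 -1.44] [ 0.223 -0.587 -0.008] 0.0494
press 0.0030 25.8 [0.5548 0.0444 0.124 ] [-0.1   1.64  9.  ] [ 0.179 -0.197 -0.034] 0.0495
press 0.0055 26.25 [0.5548 0.0443 0.1218] [0.27 1.47 9.65] [ 0.231 -0.076  0.017] 0.0491
```

View pics/press.png

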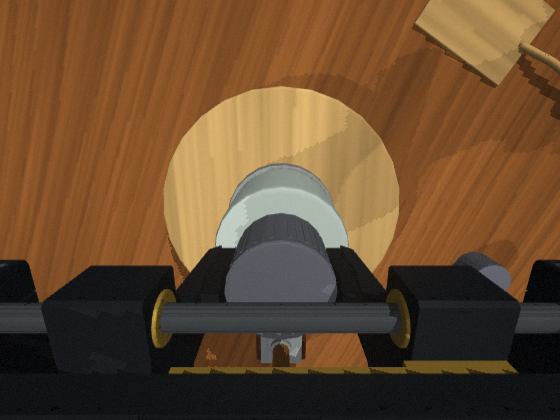

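The press is at 4.3 mm actual, with the force rising by 11 N, which matches the spring. I'll press to about 5.3 mm and twist in steps, watching the torque.

```bash
python3 - <<'E'
from h import *
C=[.5544,.0443]
def st(l):
    s=env.sense();print(l,round(s["time"],2),np.round(s["ee_pos"],4),np.round(s["wrist_force"],2),np.round(s["ft_torque"],3),round(s["grip_width"],4),np.round(s["q"][5],1))
    return s
env.move_straight(np.array([*C,.1191]),rot=Rdown(22.7),rate=.03);env.pause(.2);st("press")
for a in (22,44,66):
    env.reach(np.array([*C,.1191]),Rdown(22.7+a));env.pause(.1);st(a)
save("pics/twist_w.png",cams.capture("wrist"));save("pics/twist_t.png",cams.capture("top"))
E
```

```text
press 26.75 [0.5549 0.0443 0.1206] [-0.89  1.71 12.18] [ 0.265 -0.009 -0.007] 0.0492 -30.3
22 27.31 [0.5551 0.044  0.1207] [ 0.36  0.27 11.05] [ 0.12  -0.215  0.032] 0.0493 -52.3
44 27.87 [0.5552 0.044  0.1207] [ 0.77  0.79 11.56] [ 0.065 -0.224  0.015] 0.0489 -74.3
66 28.43 [0.5557 0.0442 0.1209] [ 2.68  1.43 11.68] [ 0.23 -0.46  0.05] 0.0491 -96.3
```

View pics/twist_w.png

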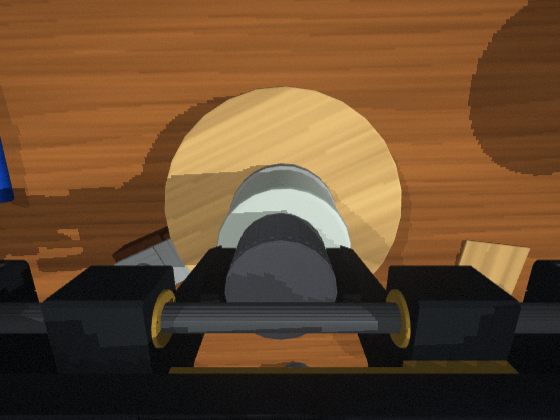

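View pics/twist_t.png

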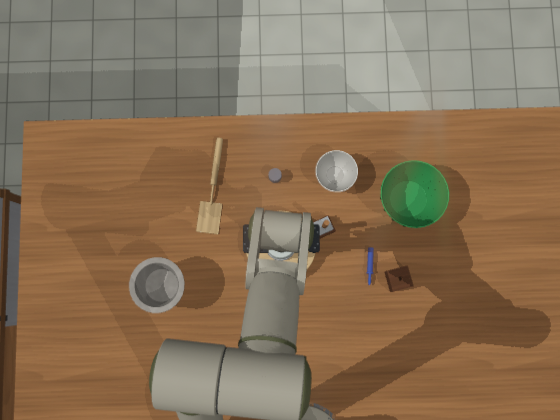

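The tab has not moved in the top view (about (322,228)), and the pin handle is visible in it. I'll lift gently first, to see whether the cap is free.

```bash
python3 - <<'E'
from h import *
C=[.5544,.0443];R=Rdown(22.7+66)
def st(l):
    s=env.sense();print(l,round(s["time"],2),np.round(s["ee_pos"],4),np.round(s["wrist_force"],2),np.round(s["ft_torque"],3),round(s["grip_width"],4))
    return s
r=env.move_straight(np.array([*C,.128]),rot=R,rate=.03,f_stop=20);st(r)
r=env.move_straight(np.array([*C,.136]),rot=R,rate=.03,f_stop=8);st(r)
save("pics/lift_s.png",cams.capture("side")[120:290,180:380])
E
python3 -c "
import cv2;a=cv2.imread('pics/lift_s.png');cv2.imwrite('pics/lift_s2.png',cv2.resize(a,None,fx=3.5,fy=3.5,interpolation=2))"
```

```text
False 28.98 [0.5551 0.0444 0.1286] [4.95 3.57 6.29] [ 0.565 -0.874  0.024] 0.0494
True 29.18 [0.555  0.0448 0.1301] [2.47 1.36 0.11] [ 0.16  -0.348 -0.058] 0.0492
```

View pics/lift_s2.png

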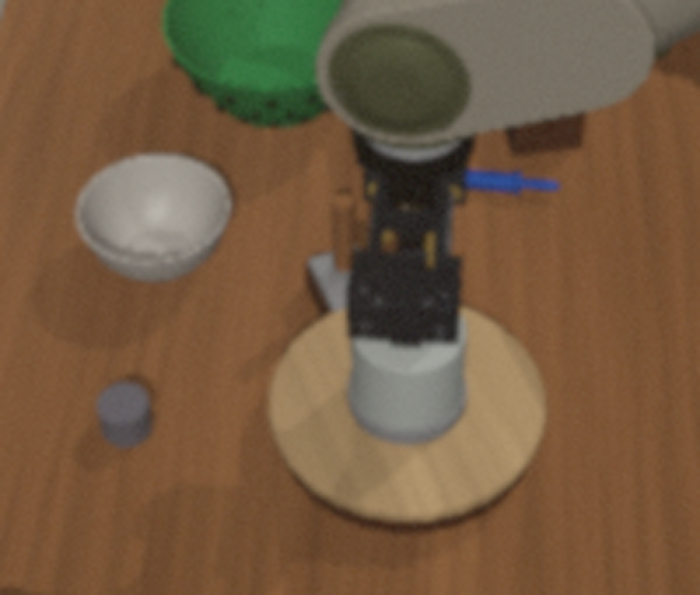

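The force dropped smoothly from the spring push to about 0 with no downward pull, so the cap looks free. I'll keep lifting with a force stop.

```bash
python3 - <<'E'
from h import *
C=[.5544,.0443];R=Rdown(22.7+66)
def st(l):
    s=env.sense();print(l,round(s["time"],2),np.round(s["ee_pos"],4),np.round(s["wrist_force"],2),np.round(s["ft_torque"],3),round(s["grip_width"],4))
    return s
r=env.move_straight(np.array([*C,.136]),rot=R,rate=.04,f_stop=8);st(r)
if not r:
    r=env.move_straight(np.array([*C,.205]),rot=R,rate=.08,f_stop=8);st(r)
env.pause(.4);st("rest")
a=cams.capture("side");w=cams.capture("wrist");t=cams.capture("top")
save("pics/f_s.png",cv2.resize(a[100:290,180:380],None,fx=3,fy=3,interpolation=2));save("pics/f_w.png",w);save("pics/f_t.png",cv2.resize(t[190:290,230:390],None,fx=4,fy=4,interpolation=2))
E
```

```text
True 29.44 [0.5548 0.0449 0.1347] [ 0.61  1.69 -0.26] [ 0.251 -0.359 -0.009] 0.0493
rest 29.84 [0.5548 0.0451 0.134 ] [ 1.79  0.49 -0.64] [ 0.172 -0.376  0.036] 0.0495
```

View pics/f_s.png

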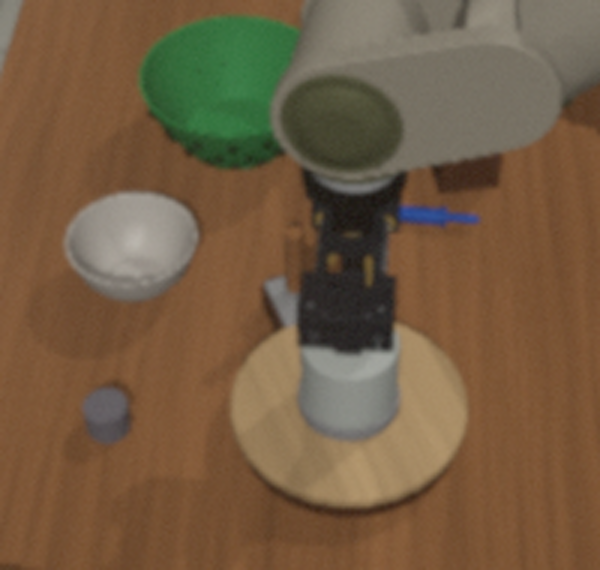

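View pics/f_w.png

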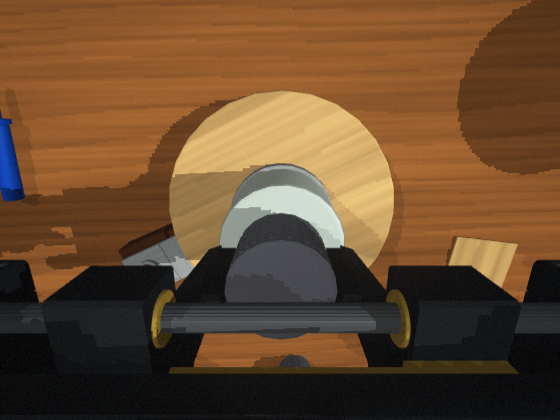

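View pics/f_t.png

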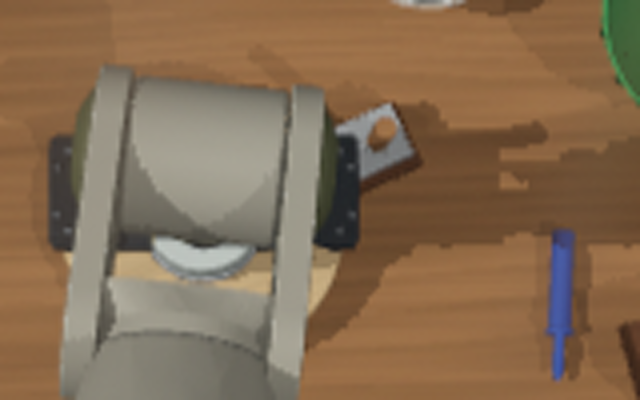

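In the wrist view the cap sits at the same pixels in the jaws (top disc about (280,275)) while the jug recedes, and there is no downward pull. So the cap is free, and the stop came from a transient. I'll continue the lift.

```bash
python3 - <<'E'
from h import *
C=[.5546,.0447];R=Rdown(22.7+66)
def st(l):
    s=env.sense();print(l,round(s["time"],2),np.round(s["ee_pos"],4),np.round(s["wrist_force"],2),np.round(s["ft_torque"],3),round(s["grip_width"],4))
    return s
for z in (.15,.165,.187):
    r=env.move_straight(np.array([*C,z]),rot=R,rate=.05,f_stop=20);st(r)
    if r: break
env.pause(.5);st("rest")
a=cams.capture("side");w=cams.capture("wrist");t=cams.capture("top")
save("pics/g_s.png",cv2.resize(a[80:290,180:380],None,fx=2.8,fy=2.8,interpolation=2));save("pics/g_w.png",w);save("pics/g_t.png",cv2.resize(t[110:310,120:460],None,fx=2.2,fy=2.2,interpolation=2))
E
```

```text
False 30.46 [0.5544 0.0446 0.1503] [-1.05  0.5  -0.48] [ 0.039 -0.086  0.034] 0.0493
False 30.91 [0.5546 0.0447 0.1652] [0.2  0.58 0.45] [ 0.044 -0.142 -0.03 ] 0.0491
False 31.5 [0.5545 0.0447 0.187 ] [ 0.24  0.59 -0.8 ] [ 0.012 -0.135  0.023] 0.0493
rest 32.0 [0.5546 0.0447 0.1869] [ 0.04  0.16 -0.79] [ 0.042 -0.157 -0.007] 0.0489
```

View pics/g_s.png

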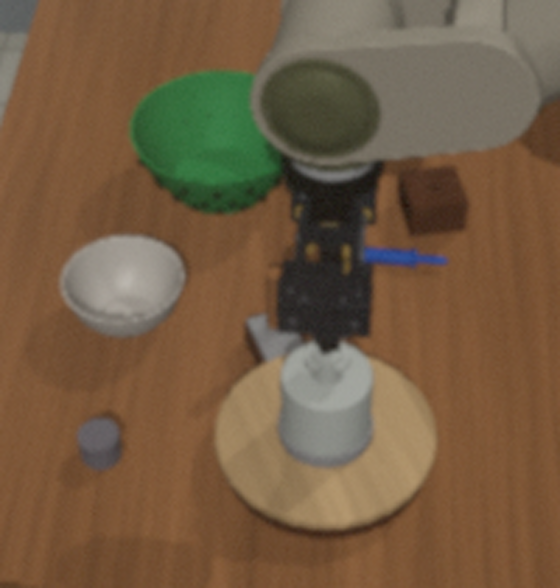

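View pics/g_w.png

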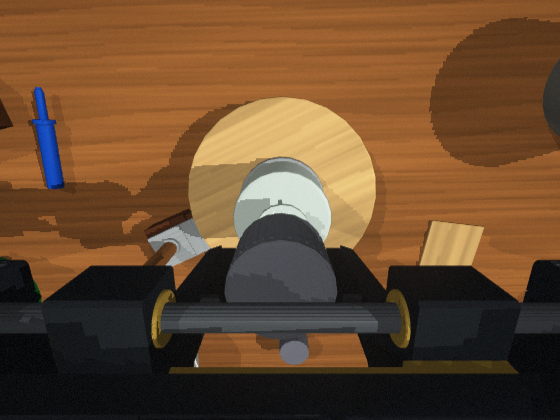

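View pics/g_t.png

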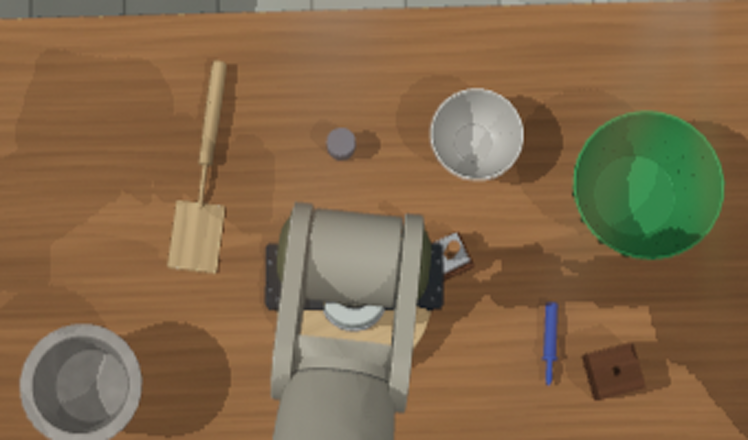

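The neck is bare and the cap is held about 61 mm above its shut height. The pin's collar sits on the tab at about (172,245) in the wrist view. The bystanders are where they started and the tab hasn't turned, so I'm handing in.

```bash
python3 - <<'E'
from h import *
print(env.hand_in()); s=env.sense();print(s["time"],s["ee_pos"],s["grip_width"],s["wrist_force"])
E
```

```text
the job is handed in; nothing more can be done
None
the job is handed in; nothing more can be done
```

I carried out the whole job and handed it in at about 32 s of the 61 s allowed; no verdict is reported.

**Pin:** I dropped the teak pin through the eyelet and let go of it. The tool stopped at 57.9 mm, against 58 mm expected with the collar on the tab. The last wrist picture shows the collar seated on the tab.

**Cap:** I pressed the large cap about 5.5 mm down, twisted it 66° anticlockwise and lifted it straight up. It is still in the jaws (49 mm opening) about 61 mm above its shut height, on the jug's axis. The only force left on the tool is about 0.8 N of weight. The jug's neck is bare.

**Tray and bystanders:** By eye in the top view, the tab has not turned and the bowl, colander, mortar and spatula are where they started.

**Checks that disagreed or are less certain:**
- The first view over the eyelet showed the pin about 1.5 mm off sideways, so I corrected that before inserting.
- The force stop triggered twice early in the lift. The first was the spring letting go; the second I took for a transient, and there was no downward pull either time.
- The twist angle comes from the gripper's rotation, not from a picture of the cap; the cap coming free supports it.
- The blue look-alike pin fell over early on, before I first closed the gripper. It is still on the counter.

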